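# Set the ratchet and tighten the clamp-on hanger hook

### The arm

A 7-joint arm with a two-finger parallel gripper is mounted at the origin on the work surface. World frame = base frame: x ahead of the robot, y to its left, z up, the work surface at z = 0. Lengths are in m, angles in rad, forces in N, time in s.
With the tool pointing down it reaches from about 0.4 to 0.875 m from the base axis. Payload 19.3 kg.
Tool frame: the origin (TCP) lies at the very end of the fingers, on their centre line; the grasp point (between the pads) lies 19 mm behind it; z points along the fingers, y is the line along which they close (so a half turn about z gives the same grasp; the last joint's range is limited). The gripper opens to 85 mm and grips with 20 to 120 N. Pads are 22 mm wide; open, the fingers measure 114 mm over their backs; the gripper's body (76 mm by 85 mm) begins 54 mm behind the grasp point. The pads swing forward as they close: fully open they stand 13 mm farther back than shut.
Start: joints at [1.159, 0.521, -0.036, 1.599, 0.021, 1.021, -0.113], TCP at [0.209, -0.589, 0.231] pointing down, gripper open.
Joint ranges: [-2.91, 2.91], [-0.3, 2.13], [-1.5, 1.42], [0.17, 2.43], [-1.26, 4.41], [0.16, 1.93], [-2.52, 2.52]. Speed limits (rad/s): [1.89, 1.89, 2.39, 2.39, 3.01, 3.01, 3.01].

### API

Orientations are given as a unit quaternion [w, x, y, z].
In Python, from station import monitor, capture, get_calibration, arm gives the robot as it stands. The module is installed in compiled form; this text tells all that it offers.
- The arm moves only by the tool send_rows, never from a script. Its argument "rows" is a list of rows, each a list of 3 entries, a list of its own where there are three numbers: the shift along the world's x, y, z in mm, then the turn, a rotation vector about the world's x, y, z in rad, then the finger opening in mm, from 0 to 85.4. In form: [[[dx, dy, dz], [ax, ay, az], gripper], ...]. A call has 1 to 20 rows; each row is the pose to reach, as a shift and turn from the pose commanded when the call began; what a row does not reach only later rows make up. A row lasts 1/12 s, in which the tool goes at most 41.7 mm and 7.16 degrees, less where a joint would pass 70% of its speed; a pose out of reach is approached as far as the arm can. A call with a gripper value outside its range is refused whole. The fingers move at their own pace and stop on an object; "newtons" is the grip in N (left out, the last holds). Time passes only in rows, so rows that repeat a pose let the fingers close. It gives the time, the measured TCP pose, the force, the opening and the grip force at its end, in the units of the state.
- monitor.state(): the state, without advancing time (a new reading comes with each control period).
- capture(name): name is "scene" or "top" or "wrist"; returns the picture (400x640x3 uint8, red, green, blue); there is no depth.
- get_calibration(name): a dict with "vfov" (degrees; the focal length in pixels is half the picture's height over the tangent of half this angle, whatever the lens; pixels are square), "cx", "cy" (the principal point, pixels), "dist_coeffs" ([k1, k2, p1, p2, k3] as OpenCV has them; the pictures are not rectified), "pose" (4x4, takes a point from camera to world coordinates). Camera axes: x right, y up, looking along -z (the intrinsics and any distortion apply to the point x, -y, -z); pixel columns grow to the right and rows downward; lengths in m; the calibration is good to about 2 mm. A picture is of the moment at which its call begins: read the wrist's pose just before it. get_calibration takes no time and is no camera call; for the wrist camera it gives the pose at the moment of the call.
- arm.job_done(): hands the job in; it is judged then, once.
The state is a dict: "time": time; "q": joint angles; "joint_velocities": joint speeds; "tau": joint torques, N m; "eef_pos": TCP position; "orientation": TCP orientation; "force": force on the tool from outside, world axes, zero at the start; "torque": the same for the moment, N m; "opening": finger opening in m; "gripper_force": force on a finger pad.
Only numpy, scipy, OpenCV 4.12 (cv2) and the standard library are available. Lean on these libraries where they do the work, as an engineer would, in place of code of your own. Each camera call takes 0.05 s, during which the arm holds its last target. There are 200 camera calls.

### The job

The clamp-on hanger hook on the laundry shelf is loose and its ratchet is set to loosen. Flip the red direction lever to tighten, swing the handle anticlockwise right back to its stop to feel that it free-wheels and does not back the screw off, then ratchet the handle clockwise, stroke by stroke, until the foot is clamped firmly on the shelf (about 11 N to keep it moving, felt at the handle's post), without crushing the board. Leave the lever set to tighten, let go, and leave the other things where they are.

Things in the scene. Friction and masses are not known exactly. Their poses are not given: they have to be found in the camera images.
- shelf: low white laminate shelf, fixed, 560 mm wide (y), 260 deep (x), top 100 mm above the work surface, board 18 thick, a plastic drawer underneath; origin at the centre of its underside, front faces its -x (towards the robot)
- clamp: grey stainless C-clamp over the shelf's front edge, fixed, a J-shaped hanger hook in front of and below it; origin on the vertical screw axis, 0 to 1.2 mm above the board's top, z up, its -x points away from the shelf towards the robot. Its upper arm is 50 mm wide, top 34 mm above the origin
- screw_axis (a point): point on the vertical screw axis at the top of the screw's dark round head (20 mm across, white stripe), 66 mm above the clamp's origin. The ratchet handle turns about this axis
- post (a point): middle of the upright orange round post at the handle's end: 18 mm diameter, 58 to 105 mm above the clamp's origin (this point at 82), 115 mm from the screw axis, nothing beside or above it. The handle's steel bar is 22 mm wide, its top 58 mm above the clamp's origin, and runs straight from the screw axis to the post and 11 mm beyond
- lever_tip (a point): middle of the outer end face of the red direction lever, a tab 9 mm wide, 60 to 76 mm above the clamp's origin (this point at 68), above the handle's bar. It turns about a vertical pin on the bar 42 mm from the screw axis and points outward along the bar, 36 mm from pin to tip, leaning to one side. It leans to the side towards which the handle drives the screw
- lever (a joint): direction lever relative to the handle: +0.35 rad = leans to the clockwise side seen from above: drives the screw clockwise (tighten), free-wheels anticlockwise. -0.35 = the other way round (loosen), set so at the start. May rest on a tooth at 0.15 to 0.35 either way. Push it sideways with a fingertip past the middle, about 1 N, and it snaps over; above about 1.5 N the handle moves too
- handle (a joint): ratchet handle, clockwise from above positive, 0 when the post is straight out in front of the clamp (the clamp's -x), stops at -0.8 and +0.8. In the free direction it clicks over the teeth (0.31 rad apart, so each new stroke has up to that much play) with about 1 to 4 N at the post, and it stays where it is left
- screw (a joint): screw angle, clockwise from above (tightening) positive, 0 at the start; the foot goes down 1.6 mm per rad. Start gap of the foot: 0.4 to 1.6 mm, not known. Until the foot bears, driving takes about 3 to 5 N at the post, then it rises steadily with the clamping. It is friction: feel it while moving (about 0.05 m/s); when the push stops, the force eases to a third or so. It holds where it is left
- foot: black rubber foot of the screw, 48 mm across, under the clamp's upper arm; origin on the screw axis, 0.4 mm above its underside, z up. Clamped firmly = it presses the shelf with 20 to 120 N. The moving push at the post (square to the bar) is about 9 N at 25 to 50 N of clamping, 11 N at 40 to 65, 13 N at 60 to 105; the board is crushed at 160 N, about 16 to 19 N at the post
- basket: blue plastic peg basket, 120 x 150 x 70 mm with a handle to 100 mm, on the shelf; origin centre of underside
- detergent: closed green detergent bottle, 72 mm across, 190 high, on the shelf; origin centre of underside
- softener: white jar with blue cap, 60 mm across, 110 high, on the shelf; origin centre of underside
- brush: yellow scrub brush with white bristles, 155 x 54 mm, 65 high, standing bristles down on the work surface; origin centre of underside
- scoop_cup: white plastic mug, 76 mm across, 70 high, on the work surface; origin centre of underside
- peg_red: red clothes peg, 75 x 12 x 10 mm, on the work surface
- peg_green: green clothes peg, 75 x 12 x 10 mm, on the work surface

How it is judged:
On the way, in this order (a step that is already met when the one before it is completed fails the run):
1. the direction lever is set to tighten (value of joint lever above 0.1 rad and value of joint handle above -0.6 rad), for 0.1 s.
2. the handle has been swung back to its anticlockwise stop, free-wheeling, with the screw not backed off (value of joint handle below -0.66 rad and value of joint lever above 0.05 rad and value of joint screw above -0.2 rad), for 0.1 s.
At the end, for the whole second after the job is handed in: The foot presses on the shelf with 20 to 120 N by itself and the direction lever is still set to tighten (above +0.1 rad) (contact force between foot and shelf between 20 and 120 N and value of joint lever above 0.1 rad); the robot touches nothing.
It fails at once if the screw was backed off (more than 0.3 rad anticlockwise) (value of joint screw below -0.3 rad).
It fails at once if the board was crushed (foot pressed over 160 N) (contact force between foot and shelf above 160 N).
It fails at once if one of the other things was moved more than 30 mm (distance of any of basket, detergent, softener, brush, scoop_cup, peg_red, peg_green from where it was at the start of the episode above 0.03 m).
It also fails if it takes over 67 s, if anything falls off the work surface, if the arm or the gripper's body presses on something with over 40 N, if the wrist force passes 120 N, or if a joint passes its speed limit or range.

## Working session

There is one attempt and no reset: what is moved stays moved. The work goes in short steps, Python scripts to look and compute and a tool call to move; the robot and the scene stay as the last step left them, time stands still between calls to the robot, and variables do not carry over. Pictures are saved under pics/ and viewed, at most 10 in all, crops included, and the job is handed in when it is done.

Besides the shell and the picture viewer there is one more tool, called as a command line: name --argument value ..., lists and objects as JSON in quotes. send_rows: Moves the arm, as the interface text tells. Its arguments: {"type":"object","properties":{"rows":{"type":"array","items":{"type":"array"}},"newtons":{"type":"number"}},"required":["rows"]}

```bash
mkdir -p pics
python3 - <<'E'
from station import monitor,capture,get_calibration
import cv2,numpy as np
s=monitor.state();print({k:np.round(v,3) for k,v in s.items()})
for n in("scene","top"):
    im=capture(n);cv2.imwrite(f"pics/{n}0.png",im[:,:,::-1]);c=get_calibration(n);print(n,c)
E
```

```text
{'time': np.float64(0.0), 'q': array([ 1.159,  0.522, -0.036,  1.6  ,  0.021,  1.021, -0.113]), 'joint_velocities': array([-0.001,  0.001,  0.001, -0.   ,  0.001, -0.001,  0.001]), 'tau': array([ 1.0000e-03, -9.2712e+01,  1.9800e+00, -3.6994e+01,  1.8000e-02,
        8.0000e-03,  0.0000e+00]), 'eef_pos': array([ 0.209, -0.589,  0.231]), 'orientation': array([-0.001,  0.985,  0.17 , -0.   ]), 'force': array([ 0.548, -1.115,  0.308]), 'torque': array([ 0.016, -0.062, -0.008]), 'gripper_force': np.float64(0.0), 'opening': np.float64(0.085)}
scene {'vfov': 42.43135792475625, 'cx': 324.02334335976025, 'cy': 192.52925480263187, 'dist_coeffs': array([0.01369289, 0.        , 0.        , 0.        , 0.        ]), 'pose': array([[ 0.12438618, -0.59505069,  0.79400425,  1.60378855],
       [ 0.99193795,  0.09411555, -0.08486082, -0.08805708],
       [-0.02423166,  0.79815846,  0.60196004,  0.8932248 ],
       [ 0.        ,  0.        ,  0.        ,  1.        ]])}
top {'vfov': 56.433877929264874, 'cx': 324.7132882974047, 'cy': 196.3352588841139, 'dist_coeffs': array([0.02978411, 0.        , 0.        , 0.        , 0.        ]), 'pose': array([[ 0.00447988,  0.99706787, -0.07639099,  0.52980975],
       [-0.99997872,  0.00410438, -0.00507183,  0.01289804],
       [-0.00474342,  0.07641209,  0.99706504,  1.0207655 ],
       [ 0.        ,  0.        ,  0.        ,  1.        ]])}
```

View pics/scene0.png

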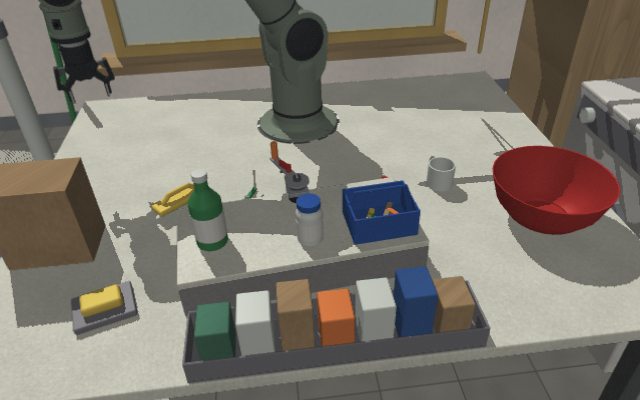

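View pics/top0.png

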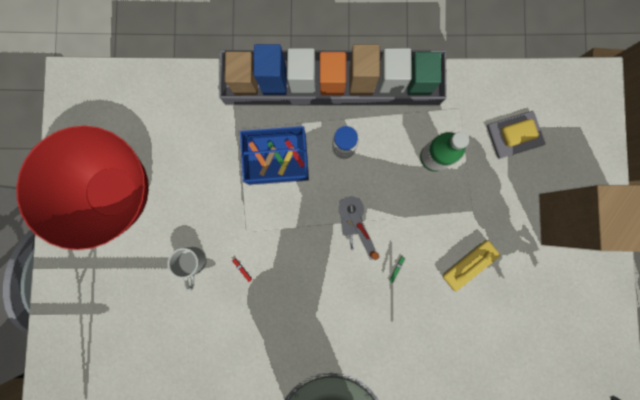

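Scene view: clamp head at about (296,182), orange post at (274,150), red lever between. Top view: head (352,209), post (376,255), lever (362,232); a green peg is near (398,268), well off to the robot's right.

```bash
cat > h.py <<'E'
from station import monitor,capture,get_calibration
import cv2,numpy as np
def ray(c,u,v):
    f=200/np.tan(np.radians(c["vfov"]/2))
    K=np.array([[f,0,c["cx"]],[0,f,c["cy"]],[0,0,1.]])
    x,y=cv2.undistortPoints(np.array([[[u,v]]],float),K,c["dist_coeffs"])[0,0]
    P=c["pose"];return P[:3,3],P[:3,:3]@np.array([x,-y,-1])
def onz(c,u,v,z):
    o,d=ray(c,u,v);return (o+d*(z-o[2])/d[2])
def tri(r):
    A=0;b=0
    for o,d in r:
        d=d/np.linalg.norm(d);M=np.eye(3)-np.outer(d,d);A=A+M;b=b+M@o
    return np.linalg.solve(A,b)
def blobs(im,lo,hi,box,n=3):
    h=cv2.cvtColor(im,cv2.COLOR_RGB2HSV);m=cv2.inRange(h,np.array(lo),np.array(hi))
    x0,y0,x1,y1=box;k=np.zeros_like(m);k[y0:y1,x0:x1]=m[y0:y1,x0:x1]
    N,L,s,c=cv2.connectedComponentsWithStats(k)
    o=sorted(range(1,N),key=lambda i:-s[i,4])[:n]
    return [(s[i].tolist(),c[i].round(1).tolist()) for i in o],L
E
python3 - <<'E'
from h import *
for n,box in(("top",(330,190,400,275)),("scene",(255,130,320,210))):
    im=cv2.imread(f"pics/{n}0.png")[:,:,::-1].copy()
    print(n,"orange",blobs(im,(7,120,90),(18,255,255),box)[0],"red",blobs(im,(0,130,60),(5,255,255),box)[0],blobs(im,(170,130,60),(180,255,255),box)[0])
    x0,y0,x1,y1=box
    cv2.imwrite(f"pics/c_{n}.png",cv2.resize(im[y0:y1,x0:x1,::-1],None,fx=7,fy=7,interpolation=cv2.INTER_CUBIC)[:600])
c=get_calibration("top")
print("head",onz(c,352,209,.1666))
for p in((247,230),(338,221),(241,150),(460,110)):print(p,onz(c,*p,.1))
E
python3 - <<'E'
import cv2,numpy as np
a=cv2.imread("pics/c_top.png");b=cv2.imread("pics/c_scene.png")
a=cv2.resize(a,(400,480));b=cv2.resize(b,(400,480));cv2.imwrite("pics/ab.png",np.hstack([a,b]))
E
```

```text
top orange [([371, 252, 8, 7, 38], [374.3, 255.3])] red [([357, 223, 12, 15, 54], [362.1, 229.2])] [([358, 227, 1, 1, 1], [358.0, 227.0])]
scene orange [([271, 141, 7, 19, 99], [273.9, 150.0])] red [([279, 160, 12, 13, 81], [284.8, 165.7])] []
head [ 0.56640797 -0.04540583  0.1666    ]
(247, 230) [0.51653726 0.20832455 0.1       ]
(338, 221) [ 0.53953217 -0.01543316  0.1       ]
(241, 150) [0.71563179 0.22731627 0.1       ]
(460, 110) [ 0.81856679 -0.32020905  0.1       ]
```

View pics/ab.png

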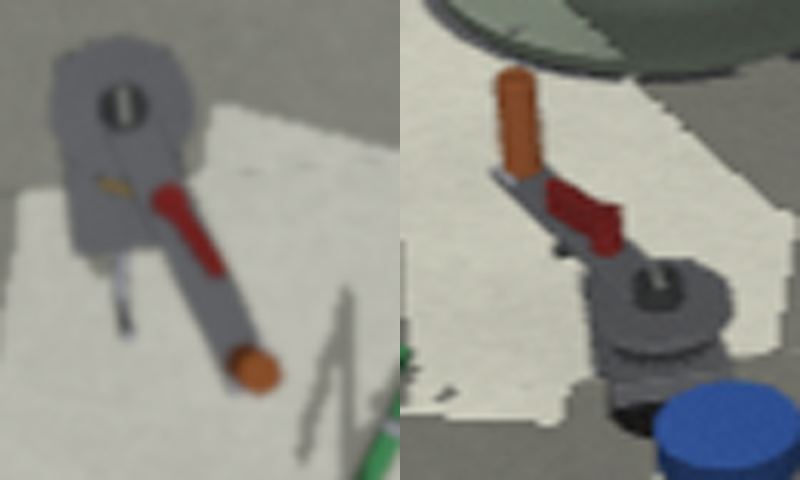

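Run:
```python
from h import *
from scipy.spatial.transform import Rotation as R
t=get_calibration("top");s=get_calibration("scene")
print("head top",onz(t,351.4,208.9,.1666),"scene",onz(s,400/1 and 255+257/6.154,130+285/6,.1666))
print("post top",onz(t,375.3,254.8,.2056),"scene mid",onz(s,273.9,150,.182))
print("lever tip",onz(t,330+220/5.714,190+275/5.647,.1766),"pin",onz(t,330+168/5.714,190+200/5.647,.1766))
st=monitor.state();q=st["orientation"];r=R.from_quat(np.r_[q[1:],q[0]]).as_matrix();print(r.round(3))
w=get_calibration("wrist");print((r.T@(w["pose"][:3,3]-st["eef_pos"])).round(3),(r.T@w["pose"][:3,:3]).round(3),w["vfov"])
```

```text
head top [ 0.56663108 -0.04403228  0.1666    ] scene [ 0.57444705 -0.04385841  0.1666    ]
post top [ 0.46587062 -0.09295635  0.2056    ] scene mid [ 0.46417675 -0.0931912   0.182     ]
lever tip [ 0.49934562 -0.08170942  0.1766    ] pin [ 0.52900863 -0.06135885  0.1766    ]
[[ 0.942  0.335 -0.   ]
 [ 0.335 -0.942  0.001]
 [-0.    -0.001 -1.   ]]
[ 0.07   0.001 -0.143] [[ 0.001  0.962  0.275]
 [ 1.    -0.001  0.   ]
 [ 0.     0.275 -0.962]] 65.69220800474778
```

send_rows --rows '[[[15,25,40],[0,0,0],0],[[80,120,50],[0,0,0.03],0],[[160,240,50],[0,0,0.06],0],[[240,360,50],[0,0,0.1],0],[[317,475,50],[0,0,0.1],0],[[317,475,50],[0,0,0.1],0],[[317,475,50],[0,0,0.1],0],[[317,475,50],[0,0,0.1],0],[[317,475,50],[0,0,0.1],0],[[317,475,50],[0,0,0.1],0],[[317,475,50],[0,0,0.1],0],[[317,475,50],[0,0,0.1],0],[[317,475,50],[0,0,0.1],0],[[317,475,50],[0,0,0.1],0],[[317,475,50],[0,0,0.1],0],[[317,475,50],[0,0,0.1],0],[[317,475,50],[0,0,0.1],0],[[317,475,50],[0,0,0.1],0]]'

```text
time: 1.6
eef_pos: [0.5259, -0.1148, 0.2811]
orientation: [0.0, 0.976, 0.219, -0.0]
force: [-0.9, 0.4, -0.1]
opening: 0.0001
gripper_force: 0.0
```

Run:
```python
from h import *
s=monitor.state();print(s["time"],s["eef_pos"].round(4),s["orientation"].round(3),s["q"].round(2),s["force"].round(2))
c=get_calibration("wrist");np.savez("w1.npz",**{k:c[k] for k in c})
im=capture("wrist");cv2.imwrite("pics/w1.png",im[:,:,::-1])
```

```text
1.6 [ 0.5259 -0.1148  0.2811] [ 0.     0.976  0.219 -0.   ] [ 0.33  0.34 -0.29  1.76  0.11  1.06 -1.13] [-0.87  0.43 -0.09]
```

View pics/w1.png

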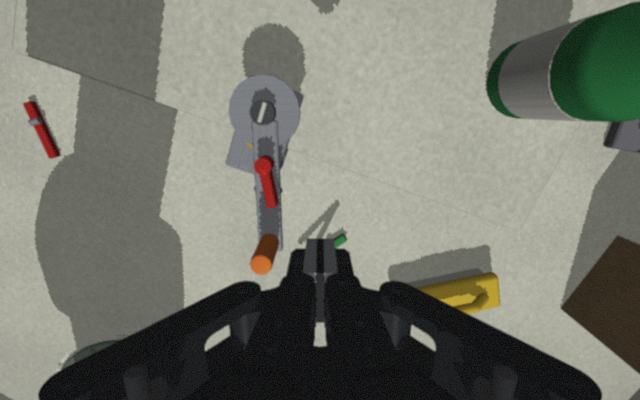

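Wrist view: head centre (263,111), lever pin (264,165), lever tip (271,206), post top (261,265), fingertips (320,242).

Run:
```python
from h import *
c=dict(np.load("w1.npz"))
for k in("vfov","cx","cy"):c[k]=float(c[k])
H=onz(c,263,111,.1666);P=onz(c,261,265,.2056);print(H,P,np.hypot(*(P-H)[:2]))
u=(P-H)[:2];u/=np.linalg.norm(u);n=np.array([u[1],-u[0]]);print("u",u,"n",n,"ang",np.arctan2(-u[1],-u[0]))
for nm,p,z in(("pin",(264,165),.1766),("tip",(271,206),.1766)):
    d=(onz(c,*p,z)-H)[:2];print(nm,"rad",d@u,"lat",d@n)
d=(monitor.state()["eef_pos"]-H)[:2];print("tcp",d@u,d@n)
```

```text
[ 0.57065919 -0.0447913   0.1666    ] [ 0.46598432 -0.09375073  0.2056    ] 0.11555887633964641
u [-0.90581419 -0.42367518] n [-0.42367518  0.90581419] ang 0.4374988081566433
pin rad 0.04182876357166453 lat -0.0006847445673845523
tip rad 0.07630378125444041 lat -0.004976110312254779
tcp 0.07024991668044726 -0.044600288165297236
```

send_rows --rows '[[[0,0,-35],[0,0,0],0],[[0,0,-70],[0,0,0],0],[[0,0,-100],[0,0,0],0],[[0,0,-114],[0,0,0],0],[[0,0,-114],[0,0,0],0],[[-4,9,-114],[0,0,0],0],[[-7,15,-114],[0,0,0],0],[[-7,15,-114],[0,0,0],0]]'

```text
time: 2.32
eef_pos: [0.5195, -0.0974, 0.1687]
orientation: [0.0, 0.976, 0.22, 0.001]
force: [0.2, 0.2, 0.7]
opening: -0.0003
gripper_force: 0.0
```

send_rows --rows '[[[-1,2,0],[0,0,0],0],[[-2,4,0],[0,0,0],0],[[-2,5,0],[0,0,0],0],[[-2,5,0],[0,0,0],0]]'

```text
time: 2.65
eef_pos: [0.5176, -0.0937, 0.1676]
orientation: [0.0, 0.976, 0.219, 0.0]
force: [0.6, -0.5, -0.0]
opening: -0.0002
gripper_force: 0.0
```

send_rows --rows '[[[-1,2,0],[0,0,0],0],[[-2,4,0],[0,0,0],0],[[-3,6,0],[0,0,0],0],[[-3,6,0],[0,0,0],0]]'

```text
time: 2.98
eef_pos: [0.5143, -0.0874, 0.1673]
orientation: [-0.0, 0.976, 0.219, -0.0]
force: [-0.5, -1.0, -0.2]
opening: 0.0002
gripper_force: 0.0
```

Run:
```python
from h import *
s=monitor.state();d=(s["eef_pos"][:2]-[.57,-.0445]);print(s["eef_pos"],d@[-.424,.906],s["force"])
im=capture("wrist");cv2.imwrite("pics/w2.png",cv2.resize(im[60:310,160:420,::-1],None,fx=2.3,fy=2.3))
```

```text
[ 0.51428155 -0.08738117  0.16727842] -0.015225715792934405 [-0.52195987 -0.98114344 -0.16536077]
```

View pics/w2.png

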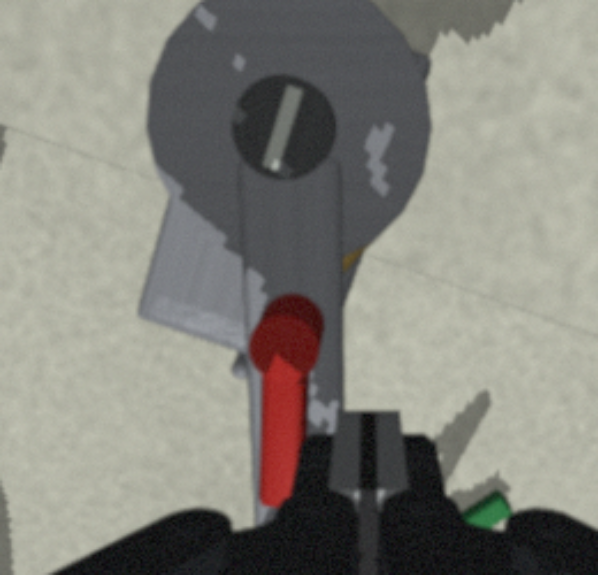

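Crop: head (285,127), lever pin (290,325), lever tip (273,500), leaning now to the left (clockwise) with the finger close to it; I'll push a few mm more, then back off and measure.

send_rows --rows '[[[-1,2,0],[0,0,0],0],[[-2,4,0],[0,0,0],0],[[-2,4,0],[0,0,0],0],[[0,0,0],[0,0,0],0],[[6,-13,0],[0,0,0],0],[[10,-22,0],[0,0,0],0],[[10,-22,40],[0,0,0],0],[[10,-22,80],[0,0,0],0],[[10,-22,95],[0,0,0],0],[[10,-22,95],[0,0,0],0]]'

```text
time: 3.87
eef_pos: [0.5262, -0.1106, 0.2661]
orientation: [0.001, 0.976, 0.219, 0.003]
force: [-0.1, -0.2, 0.3]
opening: -0.0001
gripper_force: 0.0
```

Run:
```python
from h import *
s=monitor.state();print(s["eef_pos"],s["force"])
c=get_calibration("wrist");np.savez("w3.npz",**c)
im=capture("wrist");cv2.imwrite("pics/w3.png",cv2.resize(im[60:310,160:420,::-1],None,fx=2.3,fy=2.3))
```

```text
[ 0.52615519 -0.11064907  0.26613076] [-0.09248588 -0.19857323  0.29096895]
```

View pics/w3.png

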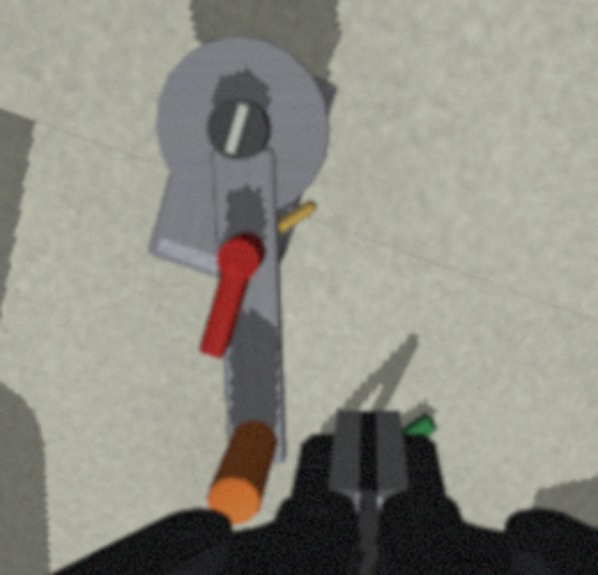

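The lever now leans clearly to the clockwise side (pin (240,258) to tip (212,350) in the crop); post top at (235,498).

Run:
```python
from h import *
c=dict(np.load("w3.npz"))
for k in("vfov","cx","cy"):c[k]=float(c[k])
f=lambda u,v,z:onz(c,160+u/2.3,60+v/2.3,z)
H=f(239,129,.1666);P=f(235,498,.2056);print(H,P,np.hypot(*(P-H)[:2]),np.arctan2(H[1]-P[1],H[0]-P[0]))
s=monitor.state();print(((P-s["eef_pos"])*1e3).round(1))
```

```text
[ 0.56947348 -0.04515928  0.1666    ] [ 0.46700048 -0.09348276  0.2056    ] 0.11329552140160354 0.4406483246888895
[-58.3  17.1 -58.4]
```

send_rows --rows '[[[-25,7,0],[0,0,0],36],[[-55,16,0],[0,0,0],36],[[-60,17,0],[0,0,0],36],[[-60,17,0],[0,0,0],36],[[-60,17,0],[0,0,0],36],[[-60,17,-20],[0,0,0],36],[[-60,17,-45],[0,0,0],36],[[-60,17,-70],[0,0,0],36],[[-60,17,-90],[0,0,0],36],[[-60,17,-97],[0,0,0],36],[[-60,17,-97],[0,0,0],28],[[-60,17,-97],[0,0,0],26]]'

```text
time: 4.92
eef_pos: [0.465, -0.0929, 0.1655]
orientation: [-0.0, 0.976, 0.219, -0.0]
force: [-0.2, -0.4, 0.3]
opening: 0.0259
gripper_force: 0.0
```

Run:
```python
from h import *
print({k:np.round(v,3) for k,v in monitor.state().items() if k in("time","eef_pos","force","opening","q")})
im=capture("wrist");cv2.imwrite("pics/w4.png",im[60:360,160:480,::-1])
from numpy import cos,sin,array
p=lambda f:array([570-115*cos(f),-44.8-115*sin(f)])
for f in np.arange(.44,1.0,.06):print(round(f-.44,2),(p(f)-p(.44)).round(1))
```

```text
{'time': np.float64(4.917), 'q': array([ 0.3  ,  0.39 , -0.287,  2.04 ,  0.161,  0.733, -1.216]), 'eef_pos': array([ 0.465, -0.093,  0.165]), 'force': array([-0.211, -0.398,  0.332]), 'opening': np.float64(0.026)}
0.0 [0. 0.]
0.06 [ 3.1 -6.2]
0.12 [  6.6 -12.1]
0.18 [ 10.5 -17.8]
0.24 [ 14.6 -23.3]
0.3 [ 19.1 -28.6]
0.36 [ 23.9 -33.5]
0.42 [ 29.  -38.2]
0.48 [ 34.4 -42.5]
0.54 [ 40.  -46.5]
```

View pics/w4.png

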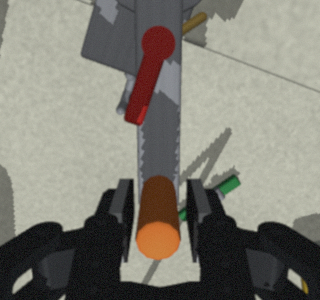

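The orange post stands between the open fingers (crop (158,235)), lever still leaning clockwise. Swing anticlockwise.

send_rows --rows '[[[3,-6,0],[0,0,0.06],26],[[6.5,-12,0],[0,0,0.12],26],[[10.5,-18,0],[0,0,0.18],26],[[14.5,-23.5,0],[0,0,0.24],26],[[19,-28.5,0],[0,0,0.3],26],[[24,-33.5,0],[0,0,0.36],26],[[29,-38,0],[0,0,0.42],26],[[29,-38,0],[0,0,0.42],26]]'

```text
time: 5.63
eef_pos: [0.4948, -0.1319, 0.1665]
orientation: [0.001, 0.908, 0.419, 0.001]
force: [0.0, -0.0, 0.2]
opening: 0.0262
gripper_force: 0.0
```

send_rows --rows '[[[1.5,-1.5,0],[0,0,0.02],26],[[3,-3,0],[0,0,0.04],26],[[4,-4,0],[0,0,0.06],26]]'

```text
time: 5.88
eef_pos: [0.4976, -0.1348, 0.1657]
orientation: [0.0, 0.895, 0.445, 0.0]
force: [-0.8, 0.2, 0.6]
opening: 0.0263
gripper_force: 0.5
```

send_rows --rows '[[[2,-1.5,0],[0,0,0.02],26],[[4,-3,0],[0,0,0.04],26],[[4,-3,0],[0,0,0.04],26]]'

```text
time: 6.13
eef_pos: [0.4998, -0.1363, 0.1651]
orientation: [-0.002, 0.886, 0.464, -0.001]
force: [-13.3, 11.0, 12.3]
opening: 0.026
gripper_force: 9.0
```

send_rows --rows '[[[1.5,-1,0],[0,0,0.02],26],[[3,-2,0],[0,0,0.03],26],[[3,-2,0],[0,0,0.03],26]]'

```text
time: 6.38
eef_pos: [0.5003, -0.1363, 0.1648]
orientation: [-0.004, 0.879, 0.477, -0.003]
force: [-33.6, 24.3, 28.4]
opening: 0.0262
gripper_force: 21.2
```

send_rows --rows '[[[-4,3,0],[0,0,-0.05],26],[[-7.5,5.5,0],[0,0,-0.09],26],[[-7.5,5.5,0],[0,0,-0.09],26],[[-7.5,5.5,0],[0,0,-0.09],26]]'

```text
time: 6.72
eef_pos: [0.4972, -0.1344, 0.1654]
orientation: [0.0, 0.9, 0.437, 0.0]
force: [0.4, 0.5, 0.7]
opening: 0.0259
gripper_force: 0.0
```

```bash
cat > st.py <<'E'
from h import *
def info():
    s=monitor.state();d=s["eef_pos"][:2]-[.570,-.0448];f=np.arctan2(-d[1],-d[0]);q=s["orientation"]
    print("t",s["time"],"eef",s["eef_pos"].round(4),"phi",f.round(3),"R",np.hypot(*d).round(4),"yaw",round(2*np.arctan2(q[2],q[1]),3),"push",(s["force"][:2]@[np.sin(f),-np.cos(f)]).round(2),s["force"].round(1))
E
python3 - <<'E'
from st import *
info()
p=lambda f:np.array([570-115*np.cos(f),-44.8-115*np.sin(f)])
f=.9
for k,n in enumerate([8]+[4]*10):
    print("from",round(f,3),[((p(f-.036*i)-p(f))*2).round().__truediv__(2).tolist() for i in range(1,n+1)]);f-=.036*n
im=capture("wrist");cv2.imwrite("pics/w5.png",im[60:360,160:480,::-1])
E
```

```text
t 6.7167 eef [ 0.4972 -0.1344  0.1654] phi 0.889 R 0.1155 yaw 0.904 push -0.03 [0.4 0.5 0.7]
from 0.9 [[-3.0, 2.5], [-6.5, 5.5], [-9.5, 8.0], [-12.0, 11.0], [-15.0, 14.5], [-17.5, 17.5], [-20.0, 20.5], [-22.5, 24.0]]
from 0.612 [[-2.5, 3.5], [-4.5, 7.0], [-6.5, 10.5], [-8.5, 14.0]]
from 0.468 [[-2.0, 3.5], [-3.5, 7.5], [-5.0, 11.5], [-6.5, 15.5]]
from 0.324 [[-1.0, 4.0], [-2.5, 8.0], [-3.5, 12.0], [-4.0, 16.0]]
from 0.18 [[-0.5, 4.0], [-1.0, 8.0], [-1.5, 12.5], [-2.0, 16.5]]
from 0.036 [[-0.0, 4.0], [0.0, 8.5], [0.0, 12.5], [0.5, 16.5]]
from -0.108 [[0.5, 4.0], [1.0, 8.0], [2.0, 12.5], [3.0, 16.5]]
from -0.252 [[1.0, 4.0], [2.5, 8.0], [3.5, 12.0], [5.5, 15.5]]
from -0.396 [[1.5, 4.0], [3.5, 7.5], [5.5, 11.0], [7.5, 15.0]]
from -0.54 [[2.0, 3.5], [4.5, 7.0], [7.0, 10.5], [9.5, 13.5]]
from -0.684 [[2.5, 3.0], [5.5, 6.0], [8.5, 9.0], [11.5, 12.0]]
```

View pics/w5.png

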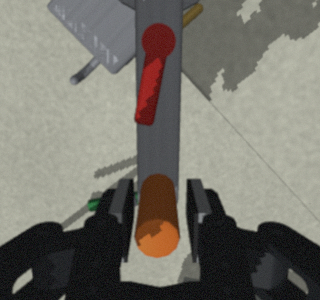

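Post between the fingers at the stop; lever (pin (158,40), tip (147,122)) still leans clockwise. Now the clockwise stroke.

send_rows --rows '[[[-3,2.5,0],[0,0,-0.036],26],[[-6.5,5.5,0],[0,0,-0.072],26],[[-9.5,8,0],[0,0,-0.108],26],[[-12,11,0],[0,0,-0.144],26],[[-15,14.5,0],[0,0,-0.18],26],[[-17.5,17.5,0],[0,0,-0.216],26],[[-20,20.5,0],[0,0,-0.252],26],[[-22.5,24,0],[0,0,-0.288],26]]'

```text
time: 7.43
eef_pos: [0.4747, -0.1106, 0.1653]
orientation: [0.0, 0.953, 0.302, 0.0]
force: [0.1, -1.0, 0.3]
opening: 0.0261
gripper_force: 0.5
```

send_rows --rows '[[[-2.5,3.5,0],[0,0,-0.036],26],[[-4.5,7,0],[0,0,-0.072],26],[[-6.5,10.5,0],[0,0,-0.108],26],[[-8.5,14,0],[0,0,-0.144],26]]'

```text
time: 7.77
eef_pos: [0.4662, -0.0969, 0.1653]
orientation: [0.0, 0.973, 0.232, 0.0]
force: [1.2, -3.2, -0.2]
opening: 0.0263
gripper_force: 1.3
```

send_rows --rows '[[[-2,3.5,0],[0,0,-0.036],26],[[-3.5,7.5,0],[0,0,-0.072],26],[[-5,11.5,0],[0,0,-0.108],26]]'

```text
time: 8.02
eef_pos: [0.4611, -0.0854, 0.1653]
orientation: [0.0, 0.984, 0.179, -0.0]
force: [-0.6, -2.4, 1.6]
opening: 0.0256
gripper_force: 1.5
```

```bash
python3 -c "
from st import *
info()"
```

```text
t 8.0167 eef [ 0.4611 -0.0854  0.1653] phi 0.357 R 0.1163 yaw 0.361 push 2.04 [-0.6 -2.4  1.6]
```

send_rows --rows '[[[-1.5,4,0],[0,0,-0.036],26],[[-2.5,8,0],[0,0,-0.072],26],[[-4,12,0],[0,0,-0.108],26]]'

```text
time: 8.27
eef_pos: [0.4572, -0.0733, 0.1653]
orientation: [0.0, 0.992, 0.126, 0.0]
force: [1.8, -2.0, -1.2]
opening: 0.0262
gripper_force: 1.2
```

send_rows --rows '[[[-1,4,0],[0,0,-0.036],26],[[-1.5,8,0],[0,0,-0.072],26],[[-2,12,0],[0,0,-0.108],26]]'

```text
time: 8.52
eef_pos: [0.455, -0.0613, 0.1652]
orientation: [0.0, 0.997, 0.072, -0.0]
force: [-1.7, -3.6, 0.2]
opening: 0.0261
gripper_force: 1.5
```

```bash
python3 -c "
from st import *
info()"
```

```text
t 8.5167 eef [ 0.455  -0.0613  0.1652] phi 0.143 R 0.1162 yaw 0.145 push 3.34 [-1.7 -3.6  0.2]
```

send_rows --rows '[[[-0.5,4,0],[0,0,-0.036],26],[[-1,8.5,0],[0,0,-0.072],26],[[-1,12.5,0],[0,0,-0.108],26]]'

```text
time: 8.77
eef_pos: [0.4538, -0.0487, 0.1652]
orientation: [0.0, 1.0, 0.018, -0.0]
force: [-2.4, -3.6, 0.5]
opening: 0.0261
gripper_force: 1.6
```

send_rows --rows '[[[0,4,0],[0,0,-0.036],26],[[0,8.5,0],[0,0,-0.072],26],[[0,12.5,0],[0,0,-0.108],26]]'

```text
time: 9.02
eef_pos: [0.454, -0.0362, 0.1652]
orientation: [0.0, 0.999, -0.035, -0.0]
force: [-0.9, -3.4, -0.1]
opening: 0.0259
gripper_force: 1.6
```

```bash
python3 -c "
from st import *
info()"
```

```text
t 9.0167 eef [ 0.454  -0.0362  0.1652] phi -0.074 R 0.1163 yaw -0.071 push 3.46 [-0.9 -3.4 -0.1]
```

Still free-running; continue from phi -0.07.

send_rows --rows '[[[0.5,4,0],[0,0,-0.036],26],[[1,8,0],[0,0,-0.072],26],[[1.5,12.5,0],[0,0,-0.108],26]]'

```text
time: 9.27
eef_pos: [0.4554, -0.0239, 0.1652]
orientation: [0.0, 0.996, -0.089, -0.0]
force: [-1.3, -3.5, 0.6]
opening: 0.0262
gripper_force: 1.8
```

send_rows --rows '[[[1,4,0],[0,0,-0.036],26],[[2,8,0],[0,0,-0.072],26],[[3,12,0],[0,0,-0.108],26]]'

```text
time: 9.52
eef_pos: [0.4583, -0.0118, 0.1652]
orientation: [0.0, 0.99, -0.143, -0.0]
force: [-2.6, -4.1, 0.2]
opening: 0.0262
gripper_force: 2.0
```

```bash
python3 -c "
from st import *
info()"
```

```text
t 9.5167 eef [ 0.4583 -0.0118  0.1652] phi -0.287 R 0.1165 yaw -0.287 push 4.64 [-2.6 -4.1  0.2]
```

send_rows --rows '[[[1.5,4,0],[0,0,-0.036],26],[[3,8,0],[0,0,-0.072],26],[[4.5,11.5,0],[0,0,-0.108],26]]'

```text
time: 9.77
eef_pos: [0.4626, -0.0002, 0.1651]
orientation: [0.0, 0.981, -0.196, -0.001]
force: [-4.3, -3.2, 1.0]
opening: 0.0259
gripper_force: 2.3
```

send_rows --rows '[[[1.5,4,0],[0,0,-0.036],26],[[3.5,7.5,0],[0,0,-0.072],26],[[5.5,11,0],[0,0,-0.108],26]]'

```text
time: 10.02
eef_pos: [0.4679, 0.0107, 0.165]
orientation: [0.001, 0.969, -0.249, -0.001]
force: [-4.8, -3.4, 1.1]
opening: 0.0262
gripper_force: 2.5
```

```bash
python3 -c "
from st import *
info()"
```

```text
t 10.0167 eef [0.4679 0.0107 0.165 ] phi -0.498 R 0.1162 yaw -0.503 push 5.22 [-4.8 -3.4  1.1]
```

send_rows --rows '[[[2,3.5,0],[0,0,-0.036],26],[[4,7,0],[0,0,-0.072],26],[[6.5,10.5,0],[0,0,-0.108],26]]'

```text
time: 10.27
eef_pos: [0.4744, 0.0212, 0.165]
orientation: [0.001, 0.954, -0.301, -0.001]
force: [-4.9, -3.1, -0.6]
opening: 0.0263
gripper_force: 2.7
```

send_rows --rows '[[[2.5,3.5,0],[0,0,-0.036],26],[[5,6.5,0],[0,0,-0.072],26],[[7,9,0],[0,0,-0.1],26]]'

```text
time: 10.52
eef_pos: [0.4814, 0.0303, 0.165]
orientation: [0.001, 0.937, -0.348, -0.001]
force: [-5.8, -1.6, 2.0]
opening: 0.0259
gripper_force: 2.9
```

Run:
```python
from st import *
info()
p=lambda f:np.array([570-115*np.cos(f),-44.8-115*np.sin(f)])
f=-.71;print([((p(f+.06*i)-p(f))*2).round().__truediv__(2).tolist() for i in range(1,28)])
```

```text
t 10.5167 eef [0.4814 0.0303 0.165 ] phi -0.703 R 0.1162 yaw -0.711 push 4.96 [-5.8 -1.6  2. ]
[[-4.5, -5.5], [-8.5, -11.0], [-12.0, -17.0], [-15.5, -23.0], [-18.5, -29.0], [-21.0, -35.5], [-23.0, -42.0], [-25.0, -48.5], [-26.0, -55.5], [-27.0, -62.5], [-27.5, -69.0], [-28.0, -76.0], [-27.5, -83.0], [-27.0, -90.0], [-25.5, -96.5], [-24.0, -103.5], [-22.5, -110.0], [-20.0, -116.5], [-17.5, -123.0], [-14.5, -129.0], [-11.0, -135.0], [-7.0, -141.0], [-3.0, -146.5], [1.5, -151.5], [6.5, -156.5], [11.5, -161.5], [16.5, -166.0]]
```

send_rows --rows '[[[-4.5,-5.5,0],[0,0,0.06],26],[[-8.5,-11,0],[0,0,0.12],26],[[-12,-17,0],[0,0,0.18],26],[[-15.5,-23,0],[0,0,0.24],26],[[-18.5,-29,0],[0,0,0.3],26],[[-21,-35.5,0],[0,0,0.36],26],[[-23,-42,0],[0,0,0.42],26],[[-25,-48.5,0],[0,0,0.48],26],[[-26,-55.5,0],[0,0,0.54],26],[[-27,-62.5,0],[0,0,0.6],26],[[-27.5,-69,0],[0,0,0.66],26],[[-28,-76,0],[0,0,0.72],26],[[-27.5,-83,0],[0,0,0.78],26],[[-27,-90,0],[0,0,0.84],26],[[-25.5,-96.5,0],[0,0,0.9],26],[[-24,-103.5,0],[0,0,0.96],26],[[-22.5,-110,0],[0,0,1.02],26],[[-20,-116.5,0],[0,0,1.08],26],[[-17.5,-123,0],[0,0,1.14],26],[[-14.5,-129,0],[0,0,1.2],26]]'

```text
time: 12.18
eef_pos: [0.4679, -0.0988, 0.1653]
orientation: [0.0, 0.97, 0.245, 0.0]
force: [0.4, 1.6, 0.1]
opening: 0.0263
gripper_force: 0.4
```

Run:
```python
from st import *
info()
p=lambda f:np.array([570-115*np.cos(f),-44.8-115*np.sin(f)])
f=.49
for k,n in enumerate([5]+[3]*12):
    print("from",round(f,3),[((p(f-.036*i)-p(f))*2).round().__truediv__(2).tolist() for i in range(1,n+1)]);f-=.036*n
```

```text
t 12.1833 eef [ 0.4679 -0.0988  0.1653] phi 0.487 R 0.1155 yaw 0.494 push -1.19 [0.4 1.6 0.1]
from 0.49 [[-2.0, 3.5], [-3.5, 7.5], [-5.0, 11.5], [-6.5, 15.0], [-8.0, 19.0]]
from 0.31 [[-1.0, 4.0], [-2.0, 8.0], [-3.0, 12.0]]
from 0.202 [[-1.0, 4.0], [-1.5, 8.0], [-2.0, 12.5]]
from 0.094 [[-0.5, 4.0], [-0.5, 8.5], [-0.5, 12.5]]
from -0.014 [[0.0, 4.0], [0.5, 8.5], [1.0, 12.5]]
from -0.122 [[0.5, 4.0], [1.5, 8.0], [2.0, 12.0]]
from -0.23 [[1.0, 4.0], [2.0, 8.0], [3.5, 12.0]]
from -0.338 [[1.5, 4.0], [3.0, 7.5], [4.5, 11.5]]
from -0.446 [[2.0, 3.5], [4.0, 7.5], [6.0, 11.0]]
from -0.554 [[2.0, 3.5], [4.5, 7.0], [7.0, 10.0]]
from -0.662 [[2.5, 3.0], [5.5, 6.5], [8.0, 9.5]]
from -0.77 [[3.0, 3.0], [6.0, 5.5], [9.0, 8.5]]
from -0.878 [[3.0, 2.5], [6.5, 5.0], [10.0, 7.5]]
```

send_rows --rows '[[[-2,3.5,0],[0,0,-0.036],26],[[-3.5,7.5,0],[0,0,-0.072],26],[[-5,11.5,0],[0,0,-0.108],26],[[-6.5,15,0],[0,0,-0.144],26],[[-8,19,0],[0,0,-0.18],26]]'

```text
time: 12.6
eef_pos: [0.4598, -0.0796, 0.1653]
orientation: [0.0, 0.988, 0.154, 0.0]
force: [0.5, -0.9, -1.5]
opening: 0.0263
gripper_force: 0.7
```

send_rows --rows '[[[-1,4,0],[0,0,-0.036],26],[[-2,8,0],[0,0,-0.072],26],[[-3,12,0],[0,0,-0.108],26]]'

```text
time: 12.85
eef_pos: [0.4566, -0.068, 0.1653]
orientation: [0.0, 0.995, 0.1, -0.0]
force: [0.4, -5.1, -0.7]
opening: 0.0261
gripper_force: 2.8
```

send_rows --rows '[[[-1,4,0],[0,0,-0.036],26],[[-1.5,8,0],[0,0,-0.072],26],[[-2,12.5,0],[0,0,-0.108],26]]'

```text
time: 13.1
eef_pos: [0.4546, -0.0557, 0.1653]
orientation: [0.0, 0.999, 0.046, -0.0]
force: [-1.3, -6.7, -0.8]
opening: 0.0261
gripper_force: 3.0
```

```bash
python3 -c "
from st import *
info()"
```

```text
t 13.1 eef [ 0.4546 -0.0557  0.1653] phi 0.094 R 0.116 yaw 0.093 push 6.57 [-1.3 -6.7 -0.8]
```

send_rows --rows '[[[-0.5,4,0],[0,0,-0.036],26],[[-0.5,8.5,0],[0,0,-0.072],26],[[-0.5,12.5,0],[0,0,-0.108],26]]'

```text
time: 13.35
eef_pos: [0.4538, -0.0432, 0.1652]
orientation: [0.0, 1.0, -0.008, -0.0]
force: [-2.0, -6.7, 1.4]
opening: 0.0256
gripper_force: 3.2
```

send_rows --rows '[[[0,4,0],[0,0,-0.036],26],[[0.5,8.5,0],[0,0,-0.072],26],[[1,12.5,0],[0,0,-0.108],26]]'

```text
time: 13.6
eef_pos: [0.4545, -0.0307, 0.1651]
orientation: [0.001, 0.998, -0.062, -0.001]
force: [-4.6, -5.5, 2.8]
opening: 0.026
gripper_force: 3.5
```

```bash
python3 -c "
from st import *
info()"
```

```text
t 13.6 eef [ 0.4545 -0.0307  0.1651] phi -0.121 R 0.1164 yaw -0.123 push 5.96 [-4.6 -5.5  2.8]
```

send_rows --rows '[[[0.5,4,0],[0,0,-0.036],26],[[1.5,8,0],[0,0,-0.072],26],[[2,12,0],[0,0,-0.108],26]]'

```text
time: 13.85
eef_pos: [0.4566, -0.0188, 0.1651]
orientation: [0.001, 0.993, -0.115, -0.001]
force: [-1.9, -5.7, 0.5]
opening: 0.026
gripper_force: 3.4
```

send_rows --rows '[[[1,4,0],[0,0,-0.036],26],[[2,8,0],[0,0,-0.072],26],[[3.5,12,0],[0,0,-0.108],26]]'

```text
time: 14.1
eef_pos: [0.46, -0.0067, 0.1651]
orientation: [0.001, 0.986, -0.169, -0.001]
force: [-6.1, -5.9, 3.2]
opening: 0.0261
gripper_force: 3.8
```

```bash
python3 -c "
from st import *
info()"
```

```text
t 14.1 eef [ 0.46   -0.0067  0.1651] phi -0.333 R 0.1164 yaw -0.339 push 7.6 [-6.1 -5.9  3.2]
```

send_rows --rows '[[[1.5,4,0],[0,0,-0.036],26],[[3,7.5,0],[0,0,-0.072],26],[[4.5,11.5,0],[0,0,-0.108],26]]'

```text
time: 14.35
eef_pos: [0.4644, 0.0047, 0.1651]
orientation: [0.001, 0.975, -0.222, -0.001]
force: [-5.1, -7.1, 2.5]
opening: 0.0263
gripper_force: 3.8
```

send_rows --rows '[[[2,3.5,0],[0,0,-0.036],26],[[4,7.5,0],[0,0,-0.072],26],[[6,11,0],[0,0,-0.108],26]]'

```text
time: 14.6
eef_pos: [0.4703, 0.0159, 0.1651]
orientation: [0.001, 0.962, -0.274, -0.001]
force: [-6.9, -5.2, 4.1]
opening: 0.0265
gripper_force: 4.0
```

```bash
python3 -c "
from st import *
info()"
```

```text
t 14.6 eef [0.4703 0.0159 0.1651] phi -0.547 R 0.1167 yaw -0.555 push 7.98 [-6.9 -5.2  4.1]
```

send_rows --rows '[[[2,3.5,0],[0,0,-0.036],26],[[4.5,7,0],[0,0,-0.072],26],[[7,10,0],[0,0,-0.108],26]]'

```text
time: 14.85
eef_pos: [0.4772, 0.0259, 0.165]
orientation: [0.001, 0.946, -0.326, -0.001]
force: [-7.6, -4.7, 5.5]
opening: 0.0262
gripper_force: 4.3
```

send_rows --rows '[[[2,2.5,0],[0,0,-0.03],26],[[4,4.5,0],[0,0,-0.055],26]]'

```text
time: 15.02
eef_pos: [0.4811, 0.0305, 0.165]
orientation: [0.001, 0.936, -0.351, -0.001]
force: [-9.5, -3.4, 4.0]
opening: 0.0258
gripper_force: 4.3
```

```bash
python3 -c "
from st import *
info()"
```

```text
t 15.0167 eef [0.4811 0.0305 0.165 ] phi -0.703 R 0.1166 yaw -0.718 push 8.72 [-9.5 -3.4  4. ]
```

send_rows --rows '[[[-4.5,-5.5,0],[0,0,0.06],26],[[-8.5,-11,0],[0,0,0.12],26],[[-12,-17,0],[0,0,0.18],26],[[-15.5,-23,0],[0,0,0.24],26],[[-18.5,-29,0],[0,0,0.3],26],[[-21,-35.5,0],[0,0,0.36],26],[[-23,-42,0],[0,0,0.42],26],[[-25,-48.5,0],[0,0,0.48],26],[[-26,-55.5,0],[0,0,0.54],26],[[-27,-62.5,0],[0,0,0.6],26],[[-27.5,-69,0],[0,0,0.66],26],[[-28,-76,0],[0,0,0.72],26],[[-27.5,-83,0],[0,0,0.78],26],[[-27,-90,0],[0,0,0.84],26],[[-25.5,-96.5,0],[0,0,0.9],26],[[-24,-103.5,0],[0,0,0.96],26],[[-22.5,-110,0],[0,0,1.02],26],[[-22.5,-110,0],[0,0,1.02],26]]'

```text
time: 16.52
eef_pos: [0.4599, -0.0801, 0.1653]
orientation: [0.0, 0.988, 0.152, 0.0]
force: [0.3, 0.2, 0.3]
opening: 0.0258
gripper_force: 0.0
```

Run:
```python
from st import *
info()
p=lambda f:np.array([570-115*np.cos(f),-44.8-115*np.sin(f)])
f=.302
for k,n in enumerate([5]+[3]*3+[2]*8):
    print("from",round(f,3),[((p(f-.036*i)-p(f))*2).round().__truediv__(2).tolist() for i in range(1,n+1)]);f-=.036*n
```

```text
t 16.5167 eef [ 0.4599 -0.0801  0.1653] phi 0.31 R 0.1156 yaw 0.306 push -0.08 [0.3 0.2 0.3]
from 0.302 [[-1.0, 4.0], [-2.0, 8.0], [-3.0, 12.0], [-4.0, 16.0], [-4.5, 20.0]]
from 0.122 [[-0.5, 4.0], [-0.5, 8.0], [-1.0, 12.5]]
from 0.014 [[0.0, 4.0], [0.0, 8.5], [0.5, 12.5]]
from -0.094 [[0.5, 4.0], [1.0, 8.0], [2.0, 12.5]]
from -0.202 [[1.0, 4.0], [2.0, 8.0]]
from -0.274 [[1.0, 4.0], [2.5, 8.0]]
from -0.346 [[1.5, 4.0], [3.0, 7.5]]
from -0.418 [[1.5, 4.0], [3.5, 7.5]]
from -0.49 [[2.0, 3.5], [4.0, 7.0]]
from -0.562 [[2.5, 3.5], [4.5, 7.0]]
from -0.634 [[2.5, 3.5], [5.0, 6.5]]
from -0.706 [[2.5, 3.0], [5.5, 6.0]]
```

send_rows --rows '[[[-1,4,0],[0,0,-0.036],26],[[-2,8,0],[0,0,-0.072],26],[[-3,12,0],[0,0,-0.108],26],[[-4,16,0],[0,0,-0.144],26],[[-4.5,20,0],[0,0,-0.18],26]]'

```text
time: 16.93
eef_pos: [0.455, -0.0586, 0.1653]
orientation: [0.0, 0.998, 0.06, 0.0]
force: [-0.1, -0.3, -0.4]
opening: 0.0259
gripper_force: 0.5
```

send_rows --rows '[[[-0.5,4,0],[0,0,-0.036],26],[[-0.5,8,0],[0,0,-0.072],26],[[-1,12.5,0],[0,0,-0.108],26]]'

```text
time: 17.18
eef_pos: [0.4541, -0.0462, 0.1653]
orientation: [0.0, 1.0, 0.006, 0.0]
force: [1.1, -3.3, -1.0]
opening: 0.026
gripper_force: 1.6
```

send_rows --rows '[[[0,4,0],[0,0,-0.036],26],[[0,8.5,0],[0,0,-0.072],26],[[0.5,12.5,0],[0,0,-0.108],26]]'

```text
time: 17.43
eef_pos: [0.4545, -0.0341, 0.1653]
orientation: [0.0, 0.999, -0.048, -0.0]
force: [-1.0, -7.4, 1.1]
opening: 0.0263
gripper_force: 3.8
```

```bash
python3 -c "
from st import *
info()"
```

```text
t 17.4333 eef [ 0.4545 -0.0341  0.1653] phi -0.092 R 0.116 yaw -0.097 push 7.48 [-1.  -7.4  1.1]
```

send_rows --rows '[[[0.5,4,0],[0,0,-0.036],26],[[1,8,0],[0,0,-0.072],26],[[2,12.5,0],[0,0,-0.108],26]]'

```text
time: 17.68
eef_pos: [0.4561, -0.022, 0.1652]
orientation: [0.001, 0.995, -0.102, -0.0]
force: [-3.3, -7.4, 2.5]
opening: 0.0262
gripper_force: 4.3
```

send_rows --rows '[[[1,4,0],[0,0,-0.036],26],[[2,8,0],[0,0,-0.072],26]]'

```text
time: 17.85
eef_pos: [0.4579, -0.014, 0.1652]
orientation: [0.001, 0.99, -0.138, -0.001]
force: [-4.3, -6.6, 2.8]
opening: 0.0258
gripper_force: 4.2
```

```bash
python3 -c "
from st import *
info()"
```

```text
t 17.85 eef [ 0.4579 -0.014   0.1652] phi -0.268 R 0.1163 yaw -0.277 push 7.56 [-4.3 -6.6  2.8]
```

send_rows --rows '[[[1,4,0],[0,0,-0.036],26],[[2.5,8,0],[0,0,-0.072],26],[[4,12,0],[0,0,-0.108],26]]'

```text
time: 18.1
eef_pos: [0.4617, -0.002, 0.1652]
orientation: [0.001, 0.982, -0.191, -0.001]
force: [-5.0, -7.9, 4.0]
opening: 0.0258
gripper_force: 4.4
```

send_rows --rows '[[[1.5,4,0],[0,0,-0.036],26],[[3,7.5,0],[0,0,-0.072],26]]'

```text
time: 18.27
eef_pos: [0.4649, 0.0055, 0.1652]
orientation: [0.001, 0.974, -0.227, -0.001]
force: [-3.5, -7.5, 2.7]
opening: 0.0262
gripper_force: 4.3
```

```bash
python3 -c "
from st import *
info()"
```

```text
t 18.2667 eef [0.4649 0.0055 0.1652] phi -0.447 R 0.1165 yaw -0.457 push 8.32 [-3.5 -7.5  2.7]
```

send_rows --rows '[[[2,3.5,0],[0,0,-0.036],26],[[4,7.5,0],[0,0,-0.072],26],[[6,11,0],[0,0,-0.108],26]]'

```text
time: 18.52
eef_pos: [0.4708, 0.0165, 0.1651]
orientation: [0.001, 0.96, -0.279, -0.001]
force: [-5.0, -7.4, 3.9]
opening: 0.0259
gripper_force: 4.4
```

send_rows --rows '[[[2.5,3.5,0],[0,0,-0.036],26],[[4.5,7,0],[0,0,-0.072],26]]'

```text
time: 18.68
eef_pos: [0.4753, 0.0235, 0.1652]
orientation: [0.001, 0.95, -0.313, -0.001]
force: [-2.1, -9.3, 3.2]
opening: 0.0258
gripper_force: 4.4
```

```bash
python3 -c "
from st import *
info()"
```

```text
t 18.6833 eef [0.4753 0.0235 0.1652] phi -0.625 R 0.1167 yaw -0.637 push 8.79 [-2.1 -9.3  3.2]
```

send_rows --rows '[[[2.5,3.5,0],[0,0,-0.036],26],[[5,6.5,0],[0,0,-0.072],26]]'

```text
time: 18.85
eef_pos: [0.4803, 0.0299, 0.1652]
orientation: [0.001, 0.938, -0.347, -0.001]
force: [-4.4, -7.7, 3.7]
opening: 0.0259
gripper_force: 4.4
```

send_rows --rows '[[[-4.5,-5.5,0],[0,0,0.06],26],[[-8.5,-11,0],[0,0,0.12],26],[[-12,-17,0],[0,0,0.18],26],[[-15.5,-23,0],[0,0,0.24],26],[[-18.5,-29,0],[0,0,0.3],26],[[-21,-35.5,0],[0,0,0.36],26],[[-23,-42,0],[0,0,0.42],26],[[-25,-48.5,0],[0,0,0.48],26],[[-26,-55.5,0],[0,0,0.54],26],[[-27,-62.5,0],[0,0,0.6],26],[[-27.5,-69,0],[0,0,0.66],26],[[-28,-76,0],[0,0,0.72],26],[[-27.5,-83,0],[0,0,0.78],26],[[-27,-90,0],[0,0,0.84],26],[[-25.5,-96.5,0],[0,0,0.9],26],[[-24,-103.5,0],[0,0,0.96],26],[[-22.5,-110,0],[0,0,1.02],26],[[-22.5,-110,0],[0,0,1.02],26]]'

```text
time: 20.35
eef_pos: [0.4588, -0.0801, 0.1653]
orientation: [0.0, 0.988, 0.157, 0.0]
force: [-0.5, -1.1, 0.1]
opening: 0.0264
gripper_force: 0.0
```

send_rows --rows '[[[-1,4,0],[0,0,-0.036],26],[[-2,8,0],[0,0,-0.072],26],[[-3,12,0],[0,0,-0.108],26],[[-4,16,0],[0,0,-0.144],26],[[-4.5,20,0],[0,0,-0.18],26]]'

```text
time: 20.77
eef_pos: [0.4539, -0.0588, 0.1653]
orientation: [0.0, 0.998, 0.065, -0.0]
force: [-1.2, -0.6, -0.3]
opening: 0.0263
gripper_force: 0.5
```

send_rows --rows '[[[-0.5,4,0],[0,0,-0.036],26],[[-0.5,8,0],[0,0,-0.072],26],[[-1,12.5,0],[0,0,-0.108],26]]'

```text
time: 21.02
eef_pos: [0.4529, -0.0465, 0.1653]
orientation: [0.0, 1.0, 0.011, -0.0]
force: [2.0, -3.9, -0.9]
opening: 0.0265
gripper_force: 1.8
```

```bash
python3 -c "
from st import *
info()"
```

```text
t 21.0167 eef [ 0.4529 -0.0465  0.1653] phi 0.015 R 0.1171 yaw 0.022 push 3.95 [ 2.  -3.9 -0.9]
```

send_rows --rows '[[[0.5,4,0],[0,0,-0.036],26],[[1,8.5,0],[0,0,-0.072],26],[[1.5,12.5,0],[0,0,-0.108],26]]'

```text
time: 21.27
eef_pos: [0.4535, -0.0345, 0.1651]
orientation: [0.001, 0.999, -0.043, -0.001]
force: [-6.4, -8.7, 3.6]
opening: 0.0259
gripper_force: 4.3
```

send_rows --rows '[[[0.5,4,0],[0,0,-0.036],26],[[1,8,0],[0,0,-0.072],26],[[2,12.5,0],[0,0,-0.108],26]]'

```text
time: 21.52
eef_pos: [0.4551, -0.0225, 0.1651]
orientation: [0.001, 0.995, -0.098, -0.001]
force: [-8.7, -9.0, 3.5]
opening: 0.0259
gripper_force: 5.0
```

```bash
python3 -c "
from st import *
info()"
```

```text
t 21.5167 eef [ 0.4551 -0.0225  0.1651] phi -0.191 R 0.117 yaw -0.195 push 10.49 [-8.7 -9.   3.5]
```

send_rows --rows '[[[1,4,0],[0,0,-0.036],26],[[2,8,0],[0,0,-0.072],26]]'

```text
time: 21.68
eef_pos: [0.4569, -0.0144, 0.165]
orientation: [0.001, 0.991, -0.133, -0.001]
force: [-8.5, -8.3, 4.6]
opening: 0.0259
gripper_force: 5.0
```

```bash
python3 -c "
from st import *
info()"
```

```text
t 21.6833 eef [ 0.4569 -0.0144  0.165 ] phi -0.263 R 0.1171 yaw -0.267 push 10.2 [-8.5 -8.3  4.6]
```

send_rows --rows '[[[1,4,0],[0,0,-0.036],26],[[2.5,8,0],[0,0,-0.072],26]]'

```text
time: 21.85
eef_pos: [0.4594, -0.0063, 0.165]
orientation: [0.001, 0.986, -0.169, -0.001]
force: [-9.4, -6.9, 5.2]
opening: 0.0257
gripper_force: 5.1
```

```bash
python3 -c "
from st import *
info()"
```

```text
t 21.85 eef [ 0.4594 -0.0063  0.165 ] phi -0.335 R 0.1171 yaw -0.339 push 9.57 [-9.4 -6.9  5.2]
```

send_rows --rows '[[[1.5,4,0],[0,0,-0.036],26],[[3,7.5,0],[0,0,-0.072],26],[[4.5,11.5,0],[0,0,-0.108],26]]'

```text
time: 22.1
eef_pos: [0.464, 0.0052, 0.165]
orientation: [0.001, 0.975, -0.222, -0.001]
force: [-6.5, -7.9, 2.7]
opening: 0.026
gripper_force: 5.2
```

send_rows --rows '[[[2,3.5,0],[0,0,-0.036],26],[[3.5,7.5,0],[0,0,-0.072],26],[[5.5,11,0],[0,0,-0.108],26]]'

```text
time: 22.35
eef_pos: [0.4698, 0.0162, 0.165]
orientation: [0.001, 0.962, -0.274, -0.001]
force: [-5.7, -8.6, 1.4]
opening: 0.0263
gripper_force: 4.9
```

```bash
python3 -c "
from st import *
info()"
```

```text
t 22.35 eef [0.4698 0.0162 0.165 ] phi -0.547 R 0.1173 yaw -0.555 push 10.26 [-5.7 -8.6  1.4]
```

send_rows --rows '[[[-1.5,-3,0],[0,0,0],26],[[-2,-4,0],[0,0,0],34],[[-2,-4,0],[0,0,0],36],[[-2,-4,15],[0,0,0],36],[[-2,-4,45],[0,0,0],36],[[-2,-4,80],[0,0,0],36],[[-2,-4,110],[0,0,0],36],[[-2,-4,120],[0,0,0],36],[[-2,-4,120],[0,0,0],36]]'

```text
time: 23.1
eef_pos: [0.4701, 0.0133, 0.2877]
orientation: [-0.001, 0.962, -0.272, 0.002]
force: [0.0, -0.7, -0.8]
opening: 0.0362
gripper_force: 0.0
```

Run:
```python
from st import *
info()
im=capture("wrist");a=cv2.resize(im[0:300,160:480,::-1],(640,600));cv2.imwrite("pics/w6.png",a)
```

```text
t 23.1 eef [0.4701 0.0133 0.2877] phi -0.527 R 0.1156 yaw -0.551 push 0.62 [ 0.  -0.7 -0.8]
```

View pics/w6.png

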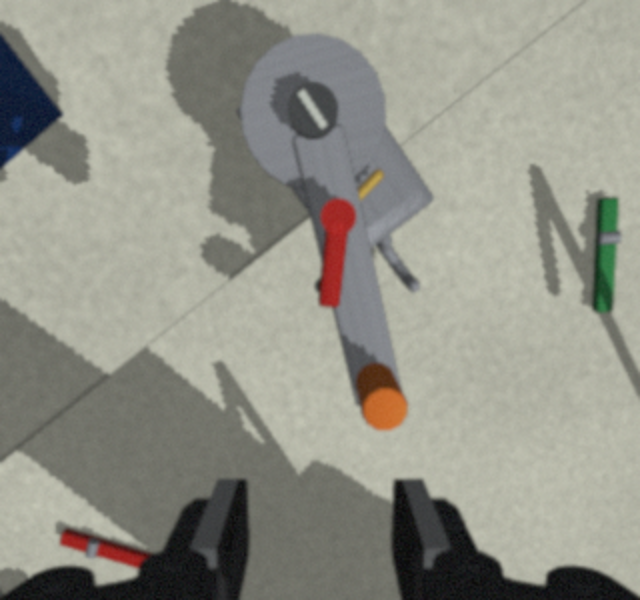

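Lever (pin (338,215), tip (330,302)) leans clearly clockwise; but the post (385,408) sits anticlockwise of where I left it. Check where it is.

Run:
```python
from st import *
c=get_calibration("wrist")
g=lambda u,v,z:onz(c,160+u/2,v/2,z)
P=g(385,408,.2056);H=g(312,108,.1666);print(P,H,np.arctan2(H[1]-P[1],H[0]-P[0]))
a=g(300,92,.1666);b=g(325,128,.1666);print("stripe",np.arctan2((b-a)[1],(b-a)[0]))
c=dict(np.load("w3.npz"))
for k in("vfov","cx","cy"):c[k]=float(c[k])
f=lambda u,v,z:onz(c,160+u/2.3,60+v/2.3,z)
a=f(243,104,.1666);b=f(231,153,.1666);print("stripe0",np.arctan2((b-a)[1],(b-a)[0]))
im=capture("wrist");cv2.imwrite("pics/w7.png",im[:,:,::-1])
s=monitor.state();print(((P-s["eef_pos"])*1e3).round(1))
```

```text
[ 0.4597825  -0.01015337  0.2056    ] [ 0.56811221 -0.04408381  0.1666    ] -0.3035356951720491
stripe -3.0481976468572154
stripe0 -2.9923611888618233
[ -9.  -23.2 -79.2]
```

send_rows --rows '[[[-4,-10,0],[0,0,0.1],36],[[-8,-20,0],[0,0,0.2],36],[[-10,-23,0],[0,0,0.24],36],[[-10,-23,0],[0,0,0.24],36],[[-10,-23,-20],[0,0,0.24],36],[[-10,-23,-50],[0,0,0.24],36],[[-10,-23,-80],[0,0,0.24],36],[[-10,-23,-110],[0,0,0.24],36],[[-10,-23,-121],[0,0,0.24],36],[[-10,-23,-121],[0,0,0.24],26],[[-10,-23,-121],[0,0,0.24],26],[[-10,-23,-121],[0,0,0.24],26]]'

```text
time: 24.2
eef_pos: [0.4593, -0.0101, 0.1648]
orientation: [-0.0, 0.988, -0.154, 0.0]
force: [0.9, -0.4, 0.0]
opening: 0.0259
gripper_force: 0.0
```

send_rows --rows '[[[1,4,0],[0,0,-0.036],26],[[2.5,8,0],[0,0,-0.072],26]]'

```text
time: 24.37
eef_pos: [0.462, -0.0023, 0.1654]
orientation: [-0.0, 0.982, -0.191, 0.001]
force: [-0.9, -1.1, 1.3]
opening: 0.0261
gripper_force: 0.6
```

send_rows --rows '[[[1.5,4,0],[0,0,-0.036],26],[[3,7.5,0],[0,0,-0.072],26]]'

```text
time: 24.53
eef_pos: [0.4651, 0.0051, 0.1654]
orientation: [-0.0, 0.974, -0.226, 0.001]
force: [0.3, -5.5, -1.6]
opening: 0.0259
gripper_force: 2.1
```

```bash
python3 -c "
from st import *
info()"
```

```text
t 24.5333 eef [0.4651 0.0051 0.1654] phi -0.444 R 0.1162 yaw -0.456 push 4.82 [ 0.3 -5.5 -1.6]
```

send_rows --rows '[[[2,4,0],[0,0,-0.036],26],[[3.5,7.5,0],[0,0,-0.072],26],[[5,10,0],[0,0,-0.1],26]]'

```text
time: 24.78
eef_pos: [0.4699, 0.0146, 0.1653]
orientation: [0.0, 0.962, -0.275, 0.001]
force: [-0.8, -9.0, -0.5]
opening: 0.0263
gripper_force: 3.8
```

```bash
python3 -c "
from st import *
info()"
```

```text
t 24.7833 eef [0.4699 0.0146 0.1653] phi -0.536 R 0.1164 yaw -0.556 push 8.11 [-0.8 -9.  -0.5]
```

send_rows --rows '[[[2,3.5,0],[0,0,-0.036],26],[[4.5,7,0],[0,0,-0.072],26]]'

```text
time: 24.95
eef_pos: [0.4741, 0.0211, 0.1653]
orientation: [0.0, 0.951, -0.309, 0.001]
force: [-3.7, -8.6, -0.4]
opening: 0.0261
gripper_force: 4.6
```

```bash
python3 -c "
from st import *
info()"
```

```text
t 24.95 eef [0.4741 0.0211 0.1653] phi -0.602 R 0.1164 yaw -0.629 push 9.17 [-3.7 -8.6 -0.4]
```

send_rows --rows '[[[2.5,3.5,0],[0,0,-0.036],26],[[5,6.5,0],[0,0,-0.07],26]]'

```text
time: 25.12
eef_pos: [0.4789, 0.0277, 0.1653]
orientation: [0.0, 0.94, -0.342, 0.0]
force: [-3.9, -9.3, 2.7]
opening: 0.026
gripper_force: 4.7
```

```bash
python3 -c "
from st import *
info()"
```

```text
t 25.1167 eef [0.4789 0.0277 0.1653] phi -0.672 R 0.1164 yaw -0.699 push 9.7 [-3.9 -9.3  2.7]
```

send_rows --rows '[[[-4.5,-5.5,0],[0,0,0.06],26],[[-8.5,-11,0],[0,0,0.12],26],[[-12,-17,0],[0,0,0.18],26],[[-15.5,-23,0],[0,0,0.24],26],[[-18.5,-29,0],[0,0,0.3],26],[[-21,-35.5,0],[0,0,0.36],26],[[-23,-42,0],[0,0,0.42],26],[[-25,-48.5,0],[0,0,0.48],26],[[-26,-55.5,0],[0,0,0.54],26],[[-27,-62.5,0],[0,0,0.6],26],[[-27.5,-69,0],[0,0,0.66],26],[[-28,-76,0],[0,0,0.72],26],[[-27.5,-83,0],[0,0,0.78],26],[[-27,-90,0],[0,0,0.84],26],[[-25.5,-96.5,0],[0,0,0.9],26],[[-24,-103.5,0],[0,0,0.96],26],[[-22.5,-110,0],[0,0,1.02],26],[[-22.5,-110,0],[0,0,1.02],26]]'

```text
time: 26.62
eef_pos: [0.4572, -0.0824, 0.1653]
orientation: [0.0, 0.987, 0.162, 0.001]
force: [-0.6, 0.3, 0.7]
opening: 0.026
gripper_force: 0.0
```

send_rows --rows '[[[-1,4,0],[0,0,-0.036],26],[[-2,8,0],[0,0,-0.072],26],[[-3,12,0],[0,0,-0.108],26],[[-4,16,0],[0,0,-0.144],26],[[-4.5,20,0],[0,0,-0.18],26]]'

```text
time: 27.03
eef_pos: [0.4522, -0.0609, 0.1651]
orientation: [0.0, 0.998, 0.07, 0.001]
force: [-0.3, -1.9, -0.2]
opening: 0.026
gripper_force: 0.5
```

send_rows --rows '[[[-0.5,4,0],[0,0,-0.036],26],[[-0.5,8,0],[0,0,-0.072],26],[[-1,12.5,0],[0,0,-0.108],26]]'

```text
time: 27.28
eef_pos: [0.4511, -0.0488, 0.165]
orientation: [0.0, 1.0, 0.016, 0.0]
force: [0.3, -5.4, 0.0]
opening: 0.0257
gripper_force: 2.3
```

send_rows --rows '[[[0.5,4,0],[0,0,-0.036],26],[[1,8.5,0],[0,0,-0.072],26],[[1.5,12.5,0],[0,0,-0.108],26]]'

```text
time: 27.53
eef_pos: [0.4517, -0.0368, 0.1648]
orientation: [0.001, 0.999, -0.038, -0.0]
force: [-7.3, -9.1, 3.8]
opening: 0.0257
gripper_force: 4.8
```

```bash
python3 -c "
from st import *
info()"
```

```text
t 27.5333 eef [ 0.4517 -0.0368  0.1648] phi -0.067 R 0.1186 yaw -0.077 push 9.62 [-7.3 -9.1  3.8]
```

send_rows --rows '[[[1,4,0],[0,0,-0.036],26],[[2,8,0],[0,0,-0.072],26],[[3.5,12.5,0],[0,0,-0.108],26]]'

```text
time: 27.78
eef_pos: [0.4545, -0.0247, 0.1646]
orientation: [0.001, 0.996, -0.092, -0.001]
force: [-9.9, -9.6, 1.4]
opening: 0.026
gripper_force: 5.4
```

```bash
python3 -c "
from st import *
info()"
```

```text
t 27.7833 eef [ 0.4545 -0.0247  0.1646] phi -0.172 R 0.1172 yaw -0.185 push 11.13 [-9.9 -9.6  1.4]
```

send_rows --rows '[[[1.5,4,0],[0,0,-0.036],26],[[3,8,0],[0,0,-0.072],26]]'

```text
time: 27.95
eef_pos: [0.4573, -0.0165, 0.1645]
orientation: [0.001, 0.992, -0.128, -0.001]
force: [-9.3, -10.5, 1.0]
opening: 0.026
gripper_force: 5.6
```

```bash
python3 -c "
from st import *
info()"
```

```text
t 27.95 eef [ 0.4573 -0.0165  0.1645] phi -0.246 R 0.1162 yaw -0.257 push 12.48 [ -9.3 -10.5   1. ]
```

About 11 N reached while moving. Release, easing the wind-up off, and retreat.

send_rows --rows '[[[-1,-3,0],[0,0,0],30],[[-2.5,-8,0],[0,0,0.05],44],[[-4,-12,0],[0,0,0.08],50],[[-4,-12,0],[0,0,0.08],50],[[-4,-12,0],[0,0,0.08],50],[[-4,-12,20],[0,0,0.08],50],[[-4,-12,50],[0,0,0.08],50],[[-4,-12,85],[0,0,0.08],50],[[-4,-12,120],[0,0,0.08],50],[[-4,-12,130],[0,0,0.08],50],[[-4,-12,130],[0,0,0.08],50]]'

```text
time: 28.87
eef_pos: [0.4563, -0.0273, 0.2974]
orientation: [-0.0, 0.996, -0.087, 0.003]
force: [0.3, -0.4, -0.4]
opening: 0.0499
gripper_force: 0.0
```

Run:
```python
from st import *
info()
im=capture("wrist");a=cv2.resize(im[0:300,160:480,::-1],(640,600));cv2.imwrite("pics/w8.png",a)
```

```text
t 28.8667 eef [ 0.4563 -0.0273  0.2974] phi -0.153 R 0.1151 yaw -0.173 push 0.36 [ 0.3 -0.4 -0.4]
```

View pics/w8.png

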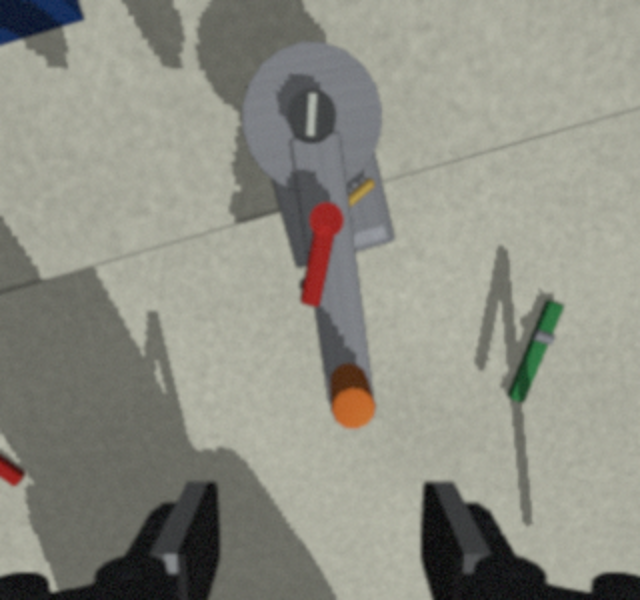

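The lever (pin (326,218), tip (311,303)) leans well to the clockwise side of the bar, the gripper is clear above, and nothing else was touched. Handing in.

```bash
python3 -c "
from station import arm
print(arm.job_done())"
```

```text
the job is handed in; nothing more can be done
None
```

I flipped the lever to tighten, swung the handle back to its anticlockwise stop and ratcheted it to about 11–12 N at the post while moving (last two readings 11.1 and 12.5 N); the lever still leans clockwise, the gripper is clear, and the job is handed in (about 29 s of 67), with no verdict shown.

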